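Fill the two empty cells of a flap-covered capacitor caddy

TASK

Two large can capacitors are left standing on the bench, and the covered caddy beside them has just two empty cells, which cannot be seen under the sprung flaps. Feel gently through the flaps for the empty cells and put one can into each, upright and pushed right down so that it stands on the cell's floor, then let go. Do not press hard on the caddy or its contents, and leave everything else on the bench where it is.

Things in the scene. Friction and masses are not known exactly. Their poses are not given: they have to be found in the camera images.
- caddy: grey caddy, 110 (its x) x 160 (its y) x 90 mm high, fixed to the bench; origin at the centre of its underside, z up. Five cells, 2 (x) by 3 (y), 50 mm pitch (the +x +y corner is solid), each 40 x 40 mm inside, floor 5 mm above the bench, walls 10 mm, flat-topped; each mouth shut by two sprung steel flaps. Three cells, not known which, hold a can; two are empty; all look alike
- can_a: large plain aluminium can capacitor, a solid cylinder of diameter 34 and height 60 mm, about 60 g, standing on the bench; origin at the centre of its underside, z along its axis, up. Standing on a cell floor its top is 25 mm below the caddy's rim, clear of the flaps. One of the two cans to be put away
- can_b: the second can to be put away, identical to can_a
- slim_can: bystander: small aluminium can, diameter 20, height 45 mm; origin at the centre of its underside
- wide_can: bystander: low aluminium can, diameter 45, height 40 mm; origin at the centre of its underside
- spool: bystander: spool of solder wire lying flat, diameter 60, height 40 mm; origin at the centre of its underside
- screwdriver: bystander: screwdriver 170 mm long, lying on the bench along its own x
- bottle: bystander: white plastic bottle, diameter 48, height 110 mm; origin at the centre of its underside
- heatsink: bystander: aluminium block 50 x 60 x 25 mm; origin at the centre of its underside
- cell0 (a point): centre of a cell's mouth, level with the caddy's rim (90 mm above the bench); at x -25, y -50 mm in the caddy's frame; its axes are those of the caddy. All five: the two half flaps, 2 mm thick, hinge on the walls at the cell's -x and +x sides and meet over its middle; pushed down they hang along the walls, 22 mm deep, and spring shut by themselves
- cell1 (a point): centre of a cell's mouth, level with the caddy's rim (90 mm above the bench); at x -25, y +0 mm in the caddy's frame; its axes are those of the caddy. All five: a can needs about 2 to 5 N to open the flaps, its own weight does not; they grip a can half way in until it is pushed. In a filled cell it stops on the flat top of a can like can_a 25 mm below the rim; an empty one is 85 mm deep
- cell2 (a point): centre of a cell's mouth, level with the caddy's rim (90 mm above the bench); at x -25, y +50 mm in the caddy's frame; its axes are those of the caddy
- cell3 (a point): centre of a cell's mouth, level with the caddy's rim (90 mm above the bench); at x +25, y -50 mm in the caddy's frame; its axes are those of the caddy
- cell4 (a point): centre of a cell's mouth, level with the caddy's rim (90 mm above the bench); at x +25, y +0 mm in the caddy's frame; its axes are those of the caddy

How it is judged:
By the outcome, as a careful person would: the job done as asked, in the order asked, and still so for the second after the job is handed in, with the robot touching nothing.
It also fails if it takes over 72 s, if anything falls off the work surface, if the arm or the gripper's body presses on something with over 40 N, if the wrist force passes 120 N, or if a joint passes its speed limit or range.

ROBOT

A 6-joint arm with a two-finger parallel gripper is mounted at the origin on the work surface. World frame = base frame: x ahead of the robot, y to its left, z up, the work surface at z = 0. Lengths are in mm, angles in rad, forces in N, time in s.
With the tool pointing down it reaches from about 350 to 875 mm from the base axis. Payload 4.2 kg.
Tool frame: the origin (TCP) lies between the finger pads; the fingertips stand 17 mm ahead of it and the grasp point (between the pads) lies 2 mm behind it; z points along the fingers, y is the line along which they close (so a half turn about z gives the same grasp; the last joint's range is limited). The gripper opens to 85 mm and grips with 20 to 120 N. Pads are 22 mm wide; open, the fingers measure 114 mm over their backs; the gripper's body (76 mm by 85 mm) begins 54 mm behind the grasp point. The pads swing forward as they close: fully open they stand 13 mm farther back than shut.
Start: joints at [1.587, 0.385, 0.008, 0, -1.194, -0.259], TCP at [150.232, 606.655, 248.312] pointing down, gripper open.
Joint ranges: [-3.14, 3.14], [-1.21, 2.06], [-1.07, 1.41], [-3.16, 2.05], [-2.99, -0.16], [-3.1, 3.1]. Speed limits (rad/s): [2.79, 2.79, 3.14, 3.14, 3.14, 3.14].

INTERFACE

Orientations are given as a unit quaternion [x, y, z, w].
In Python, from bench import arm, imaging, telemetry gives the robot as it stands (arm), with the cameras (imaging) and the readings (telemetry).
- The arm moves only by the shell command python3 jog.py 'ROWS' [OPENING]. ROWS is a JSON list of rows, 1 to 10 of them, each written [[dx, dy, dz], [rx, ry, rz]]: dx, dy, dz in mm, then a rotation vector rx, ry, rz in rad; each row is the pose to reach, as a shift and turn from the pose commanded when the command began, along the tool's axes at that moment; what a row does not reach only later rows make up. A row lasts 1/10 s, in which the tool goes at most 50 mm and 0.15 rad, less where a joint would pass 70% of its speed; a pose out of reach is approached as far as the arm can. OPENING is the finger opening in mm, set as the command begins (- or left out keeps the last). The fingers move at their own pace and stop on an object; the grip force is fixed at half the most. Time passes only in rows, so rows that do not move let the fingers close. It prints the time, the measured TCP pose, the force, the opening and the grip force at its end. Input that does not fit is refused with a message, and nothing moves.
- telemetry.read_state(): the state, without advancing time (a new reading comes with each control period).
- imaging.get_image(name): name is "scene" or "top"; returns the picture (420x560x3 uint8, blue, green, red); there is no depth.
- imaging.get_calibration(name): a dict with "K" (3x3 intrinsics, pixels), "rvec" (rotation vector, rad) and "tvec" (3), from world to camera coordinates, as OpenCV has them. Camera axes: x right, y down, z forward; pixel columns grow to the right and rows downward; lengths in mm; the calibration is good to about 2 mm. A picture is of the moment at which its call begins. get_calibration takes no time and is no camera call.
- arm.job_done(): hands the job in; it is judged then, once.
The state is a dict: "clock": time; "joints": joint angles; "joint_vel": joint speeds; "joint_efforts": joint torques, N m; "position": TCP position; "ee_rot": TCP orientation; "contact_force": force on the tool from outside, world axes, zero at the start; "wrist_torque": the same for the moment, N m; "gripper_width": finger opening in mm; "grasp_force": force on a finger pad.
Only numpy, scipy, OpenCV 4.12 (cv2) and the standard library are available. Lean on these libraries where they do the work, as an engineer would, in place of code of your own. Each camera call takes 0.05 s, during which the arm holds its last target. There are 200 camera calls.

## Working session

There is one attempt and no reset: what is moved stays moved. The work goes in short steps, Python scripts to look and compute and a shell command to move; the robot and the scene stay as the last step left them, time stands still between calls to the robot, and variables do not carry over. Pictures are saved under pics/ and viewed, at most 10 in all, crops included, and the job is handed in when it is done.

```bash
ls; mkdir -p pics; python3 - <<'E'
from bench import arm, imaging, telemetry
import cv2
for n in("scene","top"):
    cv2.imwrite(f"pics/{n}0.png",cv2.resize(imaging.get_image(n),None,fx=1.42,fy=1.42,interpolation=cv2.INTER_CUBIC)); c=imaging.get_calibration(n); print(n,c)
s=telemetry.read_state();print(s)
E
```

```text
bench.py
jog.py
pics
scene {'K': array([[474.3583223 ,   0.        , 284.49146837],
       [  0.        , 474.3583223 , 208.64241761],
       [  0.        ,   0.        ,   1.        ]]), 'rvec': array([ 2.3714758 ,  0.65991309, -0.26442614]), 'tvec': array([-565.37937801, -148.1282057 , 1257.96444535])}
top {'K': array([[465.07981803,   0.        , 280.49728249],
       [  0.        , 465.07981803, 217.94161018],
       [  0.        ,   0.        ,   1.        ]]), 'rvec': array([ 2.14613751, -2.20299023,  0.06133048]), 'tvec': array([ 93.11630059, 607.38222823, 989.79035994])}
{'clock': 0.1, 'joints': array([ 1.58657958e+00,  3.85478503e-01,  6.79296601e-03, -4.12098971e-04,
       -1.19398500e+00, -2.58610007e-01]), 'joint_vel': array([-0.00068845, -0.00123341,  0.00279696,  0.00127793, -0.0009829 ,
        0.00151356]), 'joint_efforts': array([ 1.17429645e-03, -3.93320346e+01,  1.88930207e+01,  4.19803306e+00,
       -2.58573637e-03,  6.76702214e-06]), 'position': array([150.14348275, 606.21464162, 247.34695455]), 'ee_rot': array([ 9.92628785e-01, -1.21190680e-01, -6.15579820e-05,  9.54493995e-04]), 'contact_force': array([ 0.0432973 , -0.29415067,  0.55744428]), 'wrist_torque': array([ 0.00053048, -0.04519945, -0.03088071]), 'grasp_force': 0.0, 'gripper_width': 85.53773091564612}
```

View pics/scene0.png

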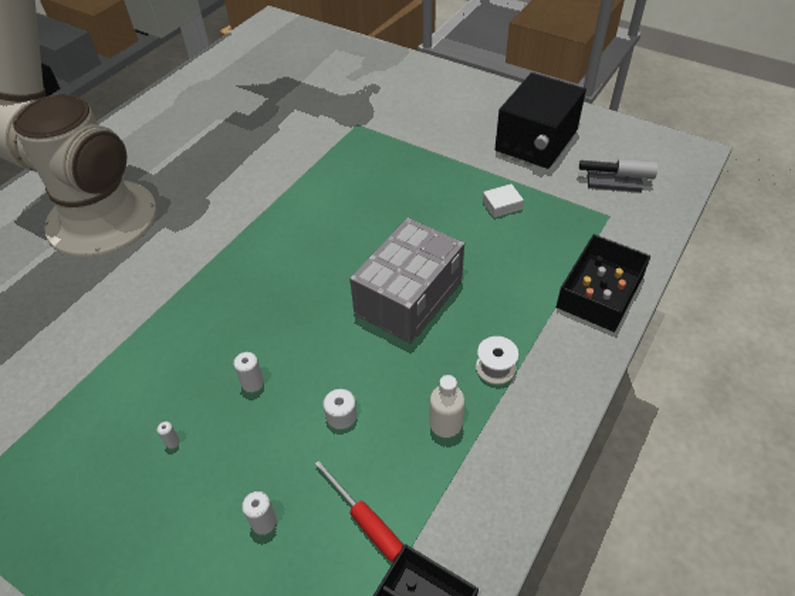

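View pics/top0.png

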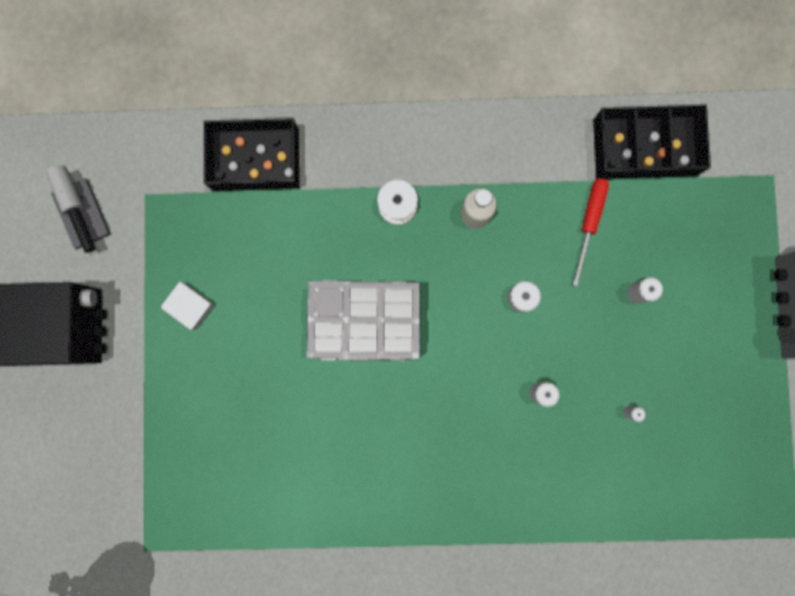

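```bash
cat > h.py <<'E'
import numpy as np,cv2
from bench import arm, imaging, telemetry
def mosaic(img,crops,name,W,H):
    out=np.zeros((H,W,3),np.uint8)
    for x,y,w,h,f,ox,oy in crops:
        out[oy:oy+h*f,ox:ox+w*f]=cv2.resize(img[y:y+h,x:x+w],None,fx=f,fy=f,interpolation=cv2.INTER_CUBIC)
    cv2.imwrite(name,out)
def P(n):
    c=imaging.get_calibration(n);R=cv2.Rodrigues(c["rvec"])[0];return c["K"],R,c["tvec"].reshape(3)
def atz(n,u,v,z):
    K,R,t=P(n);d=R.T@np.linalg.inv(K)@[u,v,1];o=-R.T@t;return o+d*(z-o[2])/d[2]
def tri(us,ut):
    A=[]
    for n,(u,v) in(("scene",us),("top",ut)):
        K,R,t=P(n);M=K@np.c_[R,t];A+=[u*M[2]-M[0],v*M[2]-M[1]]
    A=np.array(A);return np.linalg.lstsq(A[:,:3],-A[:,3],rcond=None)[0]
E
python3 - <<'E'
from h import *
mosaic(imaging.get_image("top"),[(210,190,90,70,6,0,0),(440,185,40,40,6,540,0),(365,257,40,40,6,540,240)],"pics/t1.png",780,480)
mosaic(imaging.get_image("scene"),[(240,145,100,105,5,0,0),(155,240,50,50,5,500,0),(160,335,50,50,5,500,250)],"pics/s1.png",750,525)
E
```

```text
(no output)
```

View pics/t1.png

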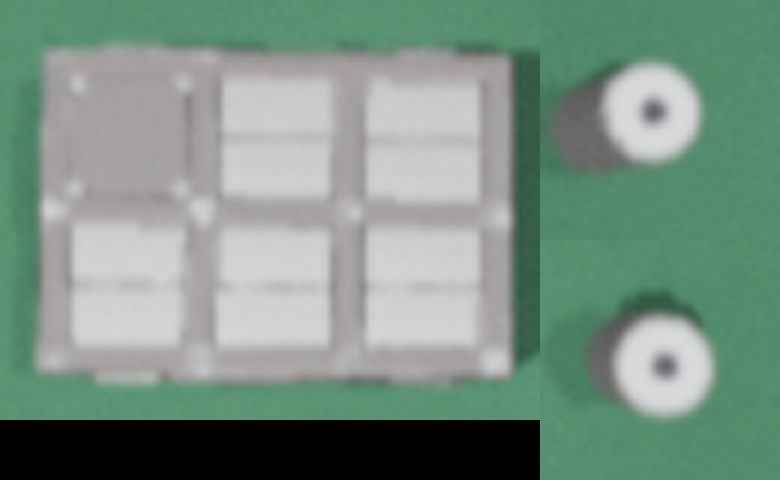

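View pics/s1.png

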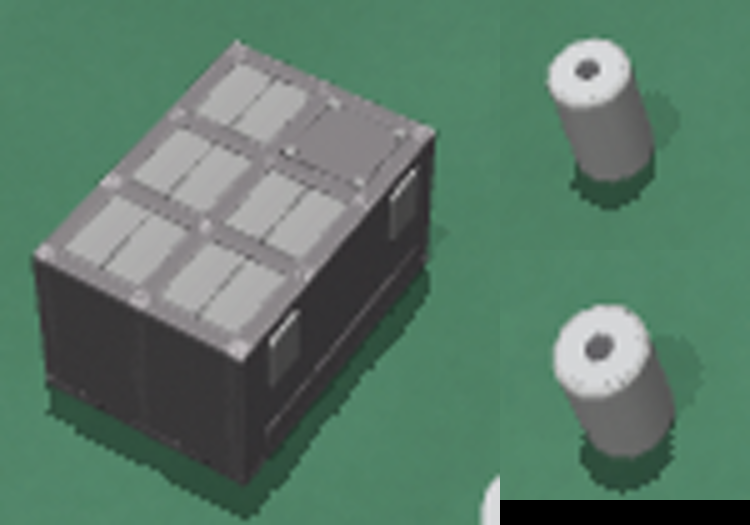

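The top view (x up, y left) shows the caddy with cells at (422,288), (274,288), (128,284), (423,139) and (276,137), numbered 0 to 4. The can tops are at (651,111) and (664,366). The scene view shows the matching seams and tops.

```bash
cat > m.py <<'E'
from h import *
g=lambda p,x0,y0,f,ox,oy:((p[0]-ox+.5)/f-.5+x0,(p[1]-oy+.5)/f-.5+y0)
T=[(422,288),(274,288),(128,284),(423,139),(276,137)]
S=[(125,242),(193,169),(254,102),(222,288),(288,213)]
loc=np.array([[-25,-50],[-25,0],[-25,50],[25,-50],[25,0]])
X=np.array([tri(g(s,240,145,5,0,0),g(t,210,190,6,0,0)) for s,t in zip(S,T)])
print(X.round(1))
X2=np.array([atz("top",*g(t,210,190,6,0,0),90) for t in T])[:,:2]; print(X2.round(1))
X3=np.array([atz("scene",*g(t,240,145,5,0,0),90) for t in S])[:,:2]; print(X3.round(1))
for A in (X[:,:2],X2,X3):
    Z=(A-A.mean(0))@[1,-1j]*1; 
    l=loc-loc.mean(0); z=(A-A.mean(0))@[1,1j]; w=l@[1,1j]; k=np.vdot(w,z)/np.vdot(w,w)
    th=np.angle(k); R=np.array([[np.cos(th),-np.sin(th)],[np.sin(th),np.cos(th)]])
    o=A.mean(0)-R@loc.mean(0); print("caddy",o,"yaw",th,"scale",abs(k)); print((loc@R.T+o).round(1).tolist())
for s,t in (((588,69),(664,366)),((599,347),(651,111))):
    so=g(s,155,240,5,500,0) if s[1]<250 else g(s,160,335,5,500,250)
    to=g(t,440,185,6,540,0) if t[1]<240 else g(t,365,257,6,540,240)
    print("can",tri(so,to).round(1),atz("top",*to,60).round(1),atz("scene",*so,60).round(1))
E
python3 m.py
cat > go.py <<'E'
# usage: go.py x y z yaw -> delta in tool axes (from measured pose)
import sys,numpy as np
from bench import arm, imaging, telemetry
from scipy.spatial.transform import Rotation as R
s=telemetry.read_state();r=R.from_quat(s["ee_rot"]);t=np.array(list(map(float,sys.argv[1:4])));yaw=float(sys.argv[4])
g=R.from_euler("z",yaw)*R.from_quat([1,0,0,0])
print("d",r.inv().apply(t-s["position"]).round(1),"rot",(r.inv()*g).as_rotvec().round(3),"t",s["clock"],"q6",s["joints"][5].round(2))
E
python3 go.py 567.5 128 165 -0.036
```

```text
d [520.1 363.8  83.2] rot [ 0.001  0.    -0.207] t 0.2 q6 -0.26
```

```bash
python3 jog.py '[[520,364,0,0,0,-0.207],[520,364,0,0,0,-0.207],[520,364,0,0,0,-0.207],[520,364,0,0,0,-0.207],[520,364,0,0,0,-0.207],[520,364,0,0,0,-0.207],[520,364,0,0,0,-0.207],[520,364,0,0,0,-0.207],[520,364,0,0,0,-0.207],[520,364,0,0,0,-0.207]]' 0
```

```text
refused: ROWS must be rows with the three-number parts in brackets of their own. Nothing was moved.
```

I used the wrong layout. The manual says rows with the three-number parts in brackets of their own; once more.

```bash
python3 jog.py '[[[520,364,0],[0,0,-0.207]],[[520,364,0],[0,0,-0.207]],[[520,364,0],[0,0,-0.207]],[[520,364,0],[0,0,-0.207]],[[520,364,0],[0,0,-0.207]],[[520,364,0],[0,0,-0.207]],[[520,364,0],[0,0,-0.207]],[[520,364,0],[0,0,-0.207]],[[520,364,0],[0,0,-0.207]],[[520,364,0],[0,0,-0.207]]]' 0; python3 go.py 567.5 128 165 -0.036
```

```text
clock: 1.2
position: [479.8, 228.1, 248.4]
ee_rot: [1.0, -0.018, 0.0, -0.0]
contact_force: [1.5, 0.8, -0.4]
gripper_width: -0.1
grasp_force: 0.0
d [91.2 96.9 83.4] rot [-0. -0.  0.] t 1.2 q6 0.79
```

```bash
python3 jog.py '[[[91,97,30],[0,0,0]],[[91,97,60],[0,0,0]],[[91,97,83],[0,0,0]],[[91,97,83],[0,0,0]],[[91,97,83],[0,0,0]]]' ; python3 go.py 567.5 128 125 -0.036; python3 - <<'E'
from h import *
t=imaging.get_image("top");s=imaging.get_image("scene")
o=np.zeros((420,790,3),np.uint8)
o[:,:390]=cv2.resize(t[160:300,190:320],(390,420),interpolation=cv2.INTER_CUBIC)
o[:,400:]=cv2.resize(s[110:250,220:350],(390,420),interpolation=cv2.INTER_CUBIC)
cv2.imwrite("pics/g1.png",o)
for n in("top","scene"):
    K,R,tv=P(n);st=telemetry.read_state()["position"]
    for d in (17,):
        q=K@(R@(st-[0,0,d])+tv);q=q[:2]/q[2];x0,y0=(190,160) if n=="top" else (220,110)
        print(n,((q-[x0,y0]+.5)*3-.5))
E
```

```text
clock: 1.7
position: [565.9, 128.2, 163.1]
ee_rot: [1.0, -0.019, -0.002, 0.001]
contact_force: [-0.1, 0.3, 0.3]
gripper_width: 0.3
grasp_force: 0.0
d [ 1.8  0.  38.1] rot [ 0.002  0.004 -0.002] t 1.7 q6 1.03
top [186.74046487 229.71975065]
scene [170.99741981 144.52261597]
```

View pics/g1.png

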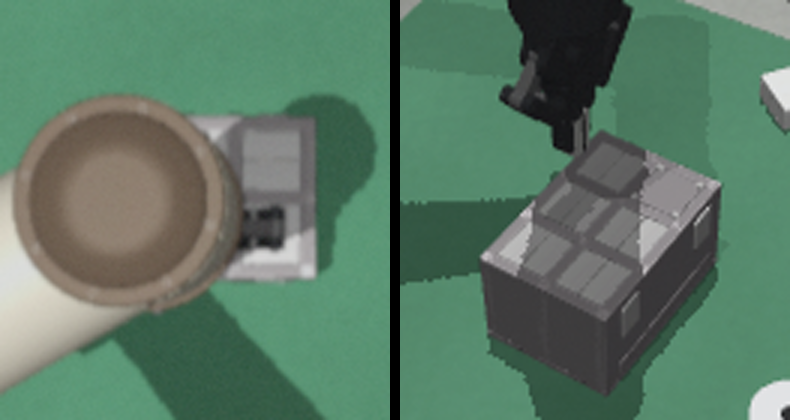

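The fingertips appear at about (573,149) in the right half, within 2 px of the (571,145) predicted for them, so the calibration holds. I'll probe cell 1.

```bash
python3 jog.py '[[[2,0,25],[0,0,0]],[[2,0,50],[0,0,0]],[[2,0,56],[0,0,0]],[[2,0,62],[0,0,0]],[[2,0,67],[0,0,0]],[[2,0,70],[0,0,0]],[[2,0,72],[0,0,0]]]'; python3 jog.py '[[[0,0,1],[0,0,0]],[[0,0,2],[0,0,0]],[[0,0,3],[0,0,0]],[[0,0,4],[0,0,0]]]'
```

```text
clock: 2.5
position: [569.0, 130.1, 94.3]
ee_rot: [1.0, -0.018, 0.001, -0.0]
contact_force: [-0.5, 0.4, 2.3]
gripper_width: -0.0
grasp_force: 0.8
clock: 2.9
position: [568.5, 129.5, 89.4]
ee_rot: [1.0, -0.018, 0.0, -0.0]
contact_force: [-0.1, 0.4, 1.7]
gripper_width: -0.0
grasp_force: 0.8
```

```bash
python3 jog.py '[[[0,0,1.5],[0,0,0]],[[0,0,3],[0,0,0]],[[0,0,4.5],[0,0,0]],[[0,0,6],[0,0,0]],[[0,0,6],[0,0,0]]]'; python3 jog.py '[[[0,0,1],[0,0,0]],[[0,0,2],[0,0,0]],[[0,0,2],[0,0,0]]]'
```

```text
clock: 3.4
position: [568.1, 129.5, 82.8]
ee_rot: [1.0, -0.018, -0.0, 0.0]
contact_force: [0.1, -0.8, 0.2]
gripper_width: -0.2
grasp_force: 1.0
clock: 3.7
position: [568.5, 129.6, 82.1]
ee_rot: [1.0, -0.018, 0.0, 0.0]
contact_force: [-1.1, -0.8, 5.9]
gripper_width: 0.3
grasp_force: 3.8
```

Cell 1 is filled: contact at tip z 65 with 6 N. Next is cell 0.

```bash
python3 jog.py '[[[0,0,-20],[0,0,0]],[[0,0,-38],[0,0,0]],[[0,25,-38],[0,0,0]],[[0,50,-38],[0,0,0]],[[0,50,-38],[0,0,0]],[[0,50,-28],[0,0,0]],[[0,50,-18],[0,0,0]],[[0,50,-11],[0,0,0]],[[0,50,-6],[0,0,0]],[[0,50,-4],[0,0,0]]]'; python3 jog.py '[[[0,0,1],[0,0,0]],[[0,0,2],[0,0,0]],[[0,0,3],[0,0,0]],[[0,0,4],[0,0,0]],[[0,0,4],[0,0,0]]]'
```

```text
clock: 4.7
position: [566.3, 80.0, 84.3]
ee_rot: [1.0, -0.018, -0.001, 0.0]
contact_force: [-0.4, 0.4, 0.3]
gripper_width: 0.1
grasp_force: 0.6
clock: 5.2
position: [566.8, 79.7, 82.1]
ee_rot: [1.0, -0.018, 0.0, -0.0]
contact_force: [-1.6, 0.1, 3.7]
gripper_width: -0.2
grasp_force: 3.2
```

Cell 0 is filled as well. Next is cell 3, +50 mm in x.

```bash
python3 jog.py '[[[0,0,-20],[0,0,0]],[[0,0,-38],[0,0,0]],[[25,0,-38],[0,0,0]],[[50,0,-38],[0,0,0]],[[50,0,-38],[0,0,0]],[[50,0,-28],[0,0,0]],[[50,0,-18],[0,0,0]],[[50,0,-11],[0,0,0]],[[50,0,-6],[0,0,0]],[[50,0,-4],[0,0,0]]]'; python3 jog.py '[[[0,0,1],[0,0,0]],[[0,0,2],[0,0,0]],[[0,0,3],[0,0,0]],[[0,0,4],[0,0,0]],[[0,0,4],[0,0,0]]]'
```

```text
clock: 6.2
position: [615.9, 77.8, 84.5]
ee_rot: [1.0, -0.018, -0.001, 0.0]
contact_force: [-0.3, -0.6, 1.0]
gripper_width: -0.0
grasp_force: 0.6
clock: 6.7
position: [616.5, 77.9, 81.3]
ee_rot: [1.0, -0.018, 0.0, -0.0]
contact_force: [-0.3, 0.1, 1.9]
gripper_width: 0.2
grasp_force: 0.8
```

```bash
python3 jog.py '[[[0,0,1],[0,0,0]],[[0,0,2],[0,0,0]],[[0,0,2],[0,0,0]]]'
```

```text
clock: 7.0
position: [616.5, 77.8, 79.1]
ee_rot: [1.0, -0.018, -0.0, 0.0]
contact_force: [0.1, -0.1, 1.5]
gripper_width: -0.4
grasp_force: 0.8
```

Cell 3 is empty. While the fingers are inside it, I'll feel its y walls to find the cell centre.

```bash
python3 jog.py '[[[0,2,0],[0,0,0]],[[0,4,0],[0,0,0]],[[0,4,0],[0,0,0]]]'|grep -E 'pos|force'; for i in 1 2 3; do python3 jog.py '[[[0,1,0],[0,0,0]],[[0,1,0],[0,0,0]]]'|grep -E 'pos|contact'; done
```

```text
position: [616.4, 73.7, 79.2]
contact_force: [0.6, 1.1, 0.2]
grasp_force: 1.0
position: [616.4, 72.8, 79.3]
contact_force: [0.2, 0.4, -0.8]
position: [616.3, 71.8, 79.3]
contact_force: [0.6, 1.8, -0.2]
position: [616.3, 70.8, 79.4]
contact_force: [-0.2, -0.1, -0.7]
```

```bash
python3 jog.py '[[[0,-4,0],[0,0,0]],[[0,-8,0],[0,0,0]],[[0,-11,0],[0,0,0]],[[0,-11,0],[0,0,0]]]'|grep -E 'pos|force'; for i in 1 2 3; do python3 jog.py '[[[0,-1,0],[0,0,0]],[[0,-1,0],[0,0,0]]]'|grep -E 'pos|contact'; done
```

```text
position: [616.6, 82.2, 79.2]
contact_force: [0.0, 0.0, 0.1]
grasp_force: 0.9
position: [616.6, 82.3, 79.2]
contact_force: [0.0, -3.6, -0.3]
position: [616.5, 82.4, 79.2]
contact_force: [1.0, -6.9, -0.3]
position: [616.5, 82.5, 79.2]
contact_force: [0.8, -10.1, 0.1]
```

```bash
python3 jog.py '[[[0,5,0],[0,0,0]],[[0,10,0],[0,0,0]],[[0,14,0],[0,0,0]],[[0,14,0],[0,0,0]]]'|grep -E 'pos|force'; for i in 1 2 3; do python3 jog.py '[[[0,1,0],[0,0,0]],[[0,1,0],[0,0,0]]]'|grep -E 'pos|contact'; done
```

```text
position: [616.4, 70.8, 79.5]
contact_force: [1.4, -0.5, -0.4]
grasp_force: 0.9
position: [616.4, 70.1, 79.4]
contact_force: [-0.6, 1.6, 0.1]
position: [616.4, 69.9, 79.5]
contact_force: [-0.4, 5.6, -0.0]
position: [616.4, 69.8, 79.4]
contact_force: [-1.0, 7.6, 0.8]
```

The cell 3 centre is at y = 76.1. Now the same in x.

```bash
python3 jog.py '[[[0,-4,0],[0,0,0]],[[0,-8,0],[0,0,0]],[[3,-8,0],[0,0,0]],[[5,-8,0],[0,0,0]],[[5,-8,0],[0,0,0]]]'|grep -E 'pos|contact'; for i in 1 2 3 4; do python3 jog.py '[[[1,0,0],[0,0,0]],[[1,0,0],[0,0,0]]]'|grep -E 'pos|contact'; done; python3 jog.py '[[[-5,0,0],[0,0,0]],[[-10,0,0],[0,0,0]],[[-13,0,0],[0,0,0]],[[-13,0,0],[0,0,0]]]'|grep -E 'pos|contact';for i in 1 2 3 4; do python3 jog.py '[[[-1,0,0],[0,0,0]],[[-1,0,0],[0,0,0]]]'|grep -E 'pos|contact'; done; python3 go.py 616 76 125 -0.036
```

```text
position: [621.6, 75.3, 79.0]
contact_force: [0.0, -0.4, -0.5]
position: [622.5, 75.4, 79.2]
contact_force: [0.3, -0.4, -0.9]
position: [623.5, 75.4, 79.3]
contact_force: [-0.7, -0.3, -0.3]
position: [623.9, 75.4, 79.3]
contact_force: [-3.1, 1.3, -0.3]
position: [624.2, 75.4, 79.2]
contact_force: [-4.5, 0.3, 2.3]
position: [623.6, 76.0, 81.2]
contact_force: [23.9, -9.4, -14.3]
position: [623.6, 76.0, 81.3]
contact_force: [26.1, -10.7, -15.1]
position: [623.5, 76.0, 81.3]
contact_force: [28.0, -11.9, -17.7]
position: [623.5, 76.1, 81.5]
contact_force: [31.0, -12.5, -17.8]
position: [623.5, 76.1, 81.7]
contact_force: [33.5, -12.9, -19.9]
d [ -6.    0.1 -43.5] rot [-0.005 -0.033  0.003] t 12.4 q6 1.15
```

Moving back, it snagged: 24 to 33 N and no motion, perhaps a flap hooked on a finger. I'll unload it at once.

```bash
python3 jog.py '[[[8,0,0],[0,0,0]],[[16,0,0],[0,0,0]],[[16,0,0],[0,0,0]]]'|grep -E 'pos|contact|rot|width'; python3 - <<'E'
from h import *
s=imaging.get_image("scene")
cv2.imwrite("pics/g2.png",cv2.resize(s[110:230,220:380],(800,600),interpolation=cv2.INTER_CUBIC))
E
```

```text
position: [624.3, 75.2, 79.4]
ee_rot: [1.0, -0.018, -0.001, 0.0]
contact_force: [-2.4, -1.5, 2.3]
gripper_width: -0.2
```

View pics/g2.png

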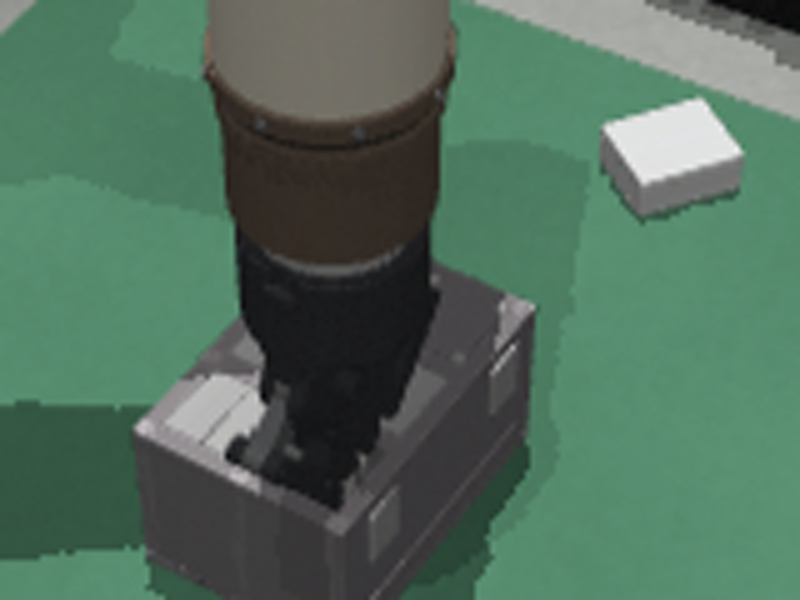

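The picture shows the caddy and the gripper undisturbed. The −x flap had swung in behind the fingers and was acting as a strut. Lifting straight up should let it close.

```bash
for i in 1 2; do python3 jog.py '[[[-0.5,0,-3],[0,0,0]],[[-0.5,0,-6],[0,0,0]]]'|grep -E 'pos|contact'; done
```

```text
position: [624.8, 75.3, 83.0]
contact_force: [10.2, -4.2, -18.2]
position: [625.0, 75.3, 87.3]
contact_force: [14.1, -3.8, -23.2]
```

Lifting only wedges the strut tighter. I'll reverse it by going down, so that friction folds the flap steeper, while moving gradually back toward −x.

```bash
python3 jog.py '[[[0,0,4],[0,0,0]],[[0,0,8],[0,0,0]],[[0,0,11],[0,0,0]]]'|grep -E 'pos|contact'; python3 jog.py '[[[0,0,2],[0,0,0]],[[0,0,4],[0,0,0]],[[-1,0,6],[0,0,0]],[[-1,0,6],[0,0,0]]]'|grep -E 'pos|contact'; python3 jog.py '[[[-1,0,2],[0,0,0]],[[-2,0,4],[0,0,0]]]'|grep -E 'pos|contact'
```

```text
position: [625.0, 75.3, 86.6]
contact_force: [-10.1, -2.9, 31.7]
position: [622.3, 76.0, 74.6]
contact_force: [-0.1, -0.6, 1.7]
position: [620.5, 76.1, 70.0]
contact_force: [-0.2, 0.2, 1.1]
```

```bash
python3 jog.py '[[[-1,0,2],[0,0,0]],[[-2,0,4],[0,0,0]],[[-2,0,4],[0,0,0]]]'|grep -E 'pos|contact'; python3 jog.py '[[[-1,0,0],[0,0,0]],[[-2,0,0],[0,0,0]],[[-2,0,0],[0,0,0]]]'|grep -E 'pos|contact'; python3 jog.py '[[[0,0,-3],[0,0,0]],[[0,0,-6],[0,0,0]]]'|grep -E 'pos|contact'
```

```text
position: [618.6, 75.9, 66.2]
contact_force: [-0.5, 0.4, 0.7]
position: [616.6, 76.0, 66.3]
contact_force: [1.3, 0.6, -0.1]
position: [615.3, 75.5, 71.7]
contact_force: [-0.4, -0.2, -2.7]
```

```bash
python3 jog.py '[[[0.5,0,-5],[0,0,0]],[[0.5,0,-10],[0,0,0]]]'|grep -E 'pos|contact';python3 jog.py '[[[0,0,-10],[0,0,0]],[[0,0,-20],[0,0,0]]]'|grep -E 'pos|contact'; python3 jog.py '[[[0,0,-10],[0,0,0]],[[0,0,-15],[0,0,0]],[[0,0,-15],[0,0,0]]]'|grep -E 'pos|contact'; python3 go.py 618 126.5 116 -0.036
```

```text
position: [616.7, 75.6, 82.5]
contact_force: [0.9, 0.3, -2.4]
position: [617.4, 75.8, 103.8]
contact_force: [0.8, 0.2, 0.1]
position: [617.6, 76.1, 118.8]
contact_force: [-0.1, -0.4, -0.2]
d [ -1.4 -50.4   2.9] rot [-0.001 -0.003  0.   ] t 15.55 q6 1.15
```

Freed. Next is cell 4, in the centre.

```bash
python3 jog.py '[[[-1,-25,0],[0,0,0]],[[-1,-50,0],[0,0,0]],[[-1,-50,0],[0,0,0]],[[-1,-50,10],[0,0,0]],[[-1,-50,20],[0,0,0]],[[-1,-50,27],[0,0,0]],[[-1,-50,32],[0,0,0]],[[-1,-50,34],[0,0,0]],[[-1,-50,34],[0,0,0]]]'|grep -E 'pos|contact'; python3 jog.py '[[[0,0,1],[0,0,0]],[[0,0,2],[0,0,0]],[[0,0,3],[0,0,0]],[[0,0,4],[0,0,0]],[[0,0,4],[0,0,0]]]'|grep -E 'pos|contact'
```

```text
position: [617.2, 125.2, 82.4]
contact_force: [-0.1, -1.2, -2.7]
position: [617.9, 126.1, 79.4]
contact_force: [0.8, 0.1, 0.8]
```

Cell 4 is empty, so by elimination cells 3 and 4 are the two empty ones. Now I'll fetch can A.

```bash
python3 jog.py '[[[0,0,-10],[0,0,0]],[[0,0,-20],[0,0,0]],[[0,0,-40],[0,0,0]],[[0,0,-80],[0,0,0]]]'|grep -E 'pos|contact'; python3 go.py 478.5 -137.7 130 -0.036
```

```text
position: [616.1, 125.3, 158.1]
contact_force: [0.6, 0.1, 0.2]
d [-127.9  267.7   29.4] rot [ 0.002  0.005 -0.   ] t 17.35 q6 1.08
```

```bash
python3 jog.py '[[[-24,45,0],[0,0,0]],[[-48,90,0],[0,0,0]],[[-72,135,0],[0,0,0]],[[-96,180,0],[0,0,0]],[[-120,225,20],[0,0,0]],[[-128,268,29],[0,0,0]],[[-128,268,29],[0,0,0]],[[-128,268,29],[0,0,0]],[[-128,268,29],[0,0,0]]]' 65|grep -E 'pos|contact|width'; python3 go.py 478.5 -137.7 50 -0.036
```

```text
position: [481.3, -137.0, 131.4]
contact_force: [-0.5, -0.3, -0.7]
gripper_width: 65.3
d [-3.   0.7 81.4] rot [ 0.    -0.002  0.001] t 18.25 q6 1.49
```

```bash
python3 jog.py '[[[-3,0.7,25],[0,0,0]],[[-3,0.7,50],[0,0,0]],[[-3,0.7,70],[0,0,0]],[[-3,0.7,81],[0,0,0]],[[-3,0.7,81],[0,0,0]]]'|grep -E 'pos|contact'; python3 jog.py '[[[0,0,0],[0,0,0]],[[0,0,0],[0,0,0]],[[0,0,0],[0,0,0]],[[0,0,0],[0,0,0]],[[0,0,0],[0,0,0]]]' 25; python3 jog.py '[[[0,0,0],[0,0,0]],[[0,0,0],[0,0,0]],[[0,0,0],[0,0,0]]]' |tail -3
```

```text
position: [477.2, -137.0, 48.4]
contact_force: [-0.3, -0.1, -0.5]
clock: 19.25
position: [478.5, -137.9, 50.7]
ee_rot: [1.0, -0.018, 0.002, -0.0]
contact_force: [0.1, 1.6, 7.0]
gripper_width: 32.3
grasp_force: 59.8
contact_force: [-0.6, 2.0, 6.4]
gripper_width: 32.4
grasp_force: 59.8
```

```bash
python3 jog.py '[[[0,0,-30],[0,0,0]],[[0,0,-70],[0,0,0]],[[0,0,-115],[0,0,0]],[[0,0,-125],[0,0,0]],[[0,0,-125],[0,0,0]]]'|grep -E 'pos|contact|width|grasp'; python3 go.py 618.1 126.1 160 -0.036
```

```text
position: [478.0, -138.0, 176.3]
contact_force: [0.8, -0.4, -0.7]
gripper_width: 31.8
grasp_force: 59.9
d [ 130.3 -269.    17.1] rot [-0.001 -0.005 -0.   ] t 20.05 q6 1.49
```

```bash
python3 jog.py '[[[22,-45,0],[0,0,0]],[[44,-90,0],[0,0,0]],[[66,-135,0],[0,0,0]],[[88,-180,0],[0,0,0]],[[110,-225,0],[0,0,0]],[[130,-269,0],[0,0,0]],[[130,-269,5],[0,0,0]],[[130,-269,10],[0,0,0]],[[130,-269,10],[0,0,0]]]'|grep -E 'pos|contact|width|grasp'; python3 go.py 618.1 126.1 160 -0.036; python3 - <<'E'
from h import *
s=imaging.get_image("scene")
cv2.imwrite("pics/g3.png",cv2.resize(s[110:230,220:380],(800,600),interpolation=cv2.INTER_CUBIC))
E
```

```text
position: [614.9, 125.0, 161.3]
contact_force: [-0.1, 0.0, -0.9]
gripper_width: 32.2
grasp_force: 60.0
d [ 3.2 -1.2  1.3] rot [ 0.002  0.006 -0.001] t 20.95 q6 1.08
```

View pics/g3.png

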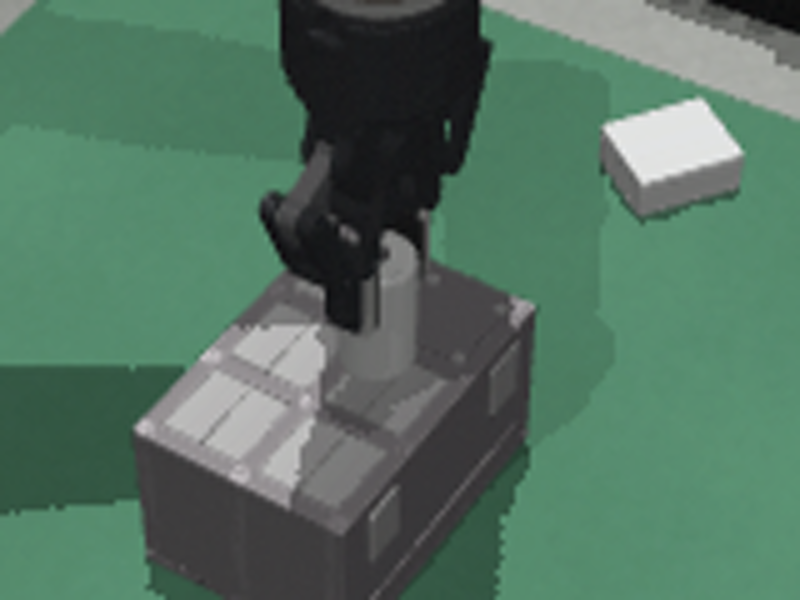

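The can hangs upright over cell 4, its bottom edge at about (375,378). I'll centre it and lower it gently.

```bash
python3 jog.py '[[[1,-0.3,0],[0,0,0]],[[1,-0.3,0],[0,0,0]]]'|grep pos; python3 go.py 618.1 126.1 142 -0.036
```

```text
position: [617.8, 125.5, 164.8]
d [ 0.3 -0.7 22.8] rot [-0.    -0.001 -0.001] t 21.2 q6 1.08
```

```bash
python3 jog.py '[[[0.3,-0.6,8],[0,0,0]],[[0.3,-0.6,16],[0,0,0]],[[0.3,-0.6,23],[0,0,0]],[[0.3,-0.6,23],[0,0,0]]]'|grep -E 'pos|contact'; for i in 1 2 3 4; do python3 jog.py '[[[0,0,1],[0,0,0]],[[0,0,2],[0,0,0]]]'|grep -E 'pos|contact'; done
```

```text
position: [617.7, 126.8, 140.0]
contact_force: [-0.3, -0.7, 0.3]
position: [618.1, 126.9, 139.6]
contact_force: [-0.5, -0.2, 1.1]
position: [618.2, 127.0, 137.8]
contact_force: [-0.7, -0.6, 2.4]
position: [618.6, 127.1, 135.8]
contact_force: [-0.6, -0.8, 2.6]
position: [618.5, 127.2, 133.7]
contact_force: [0.4, -0.2, 4.3]
```

```bash
python3 jog.py '[[[0,0.9,1],[0,0,0]],[[0,0.9,2],[0,0,0]]]'|grep -E 'pos|contact'; for i in 1 2 3 4; do python3 jog.py '[[[0,0,2],[0,0,0]],[[0,0,4],[0,0,0]]]'|grep -E 'pos|contact'; done
```

```text
position: [618.3, 126.4, 131.4]
contact_force: [-0.1, 0.3, 2.7]
position: [617.9, 126.0, 126.9]
contact_force: [-0.1, -0.2, 2.2]
position: [617.8, 125.9, 122.6]
contact_force: [0.5, 0.8, 0.6]
position: [617.8, 126.0, 118.8]
contact_force: [-0.0, 0.2, 0.3]
position: [617.9, 126.0, 114.9]
contact_force: [-0.0, -0.3, 0.5]
```

```bash
python3 jog.py '[[[0,0,2],[0,0,0]],[[0,0,4],[0,0,0]],[[0,0,4],[0,0,0]]]'|grep -E 'pos|contact'; python3 jog.py '[[[0,0,0],[0,0,0]],[[0,0,0],[0,0,0]],[[0,0,0],[0,0,0]]]' 60|grep -E 'pos|contact|width'; python3 jog.py '[[[0,0,-20],[0,0,0]],[[0,0,-45],[0,0,0]],[[0,0,-45],[0,0,0]]]'|grep -E 'pos|contact|width';  python3 jog.py '[[[0,0,0],[0,0,0]],[[0,0,0],[0,0,0]],[[0,0,0],[0,0,0]],[[0,0,0],[0,0,0]]]' 0|grep -E 'pos|contact|width'
```

```text
position: [617.8, 126.1, 110.8]
contact_force: [0.5, -0.4, -2.0]
position: [618.2, 126.1, 111.5]
contact_force: [0.7, -0.6, 0.9]
gripper_width: 60.0
position: [620.4, 126.8, 160.4]
contact_force: [0.6, 0.2, 0.1]
gripper_width: 60.1
position: [617.7, 126.0, 155.4]
contact_force: [-0.1, 0.4, -0.4]
gripper_width: 2.0
```

```bash
python3 jog.py '[[[0,0,6],[0,0,0]],[[0,0,12],[0,0,0]],[[0,0,15],[0,0,0]],[[0,0,15],[0,0,0]]]'|grep -E 'pos|contact|width'; for i in 1 2 3 ; do python3 jog.py '[[[0,0,3],[0,0,0]],[[0,0,6],[0,0,0]],[[0,0,9],[0,0,0]],[[0,0,12],[0,0,0]]]'|grep -E 'pos|contact'; done
```

```text
position: [617.6, 125.9, 140.3]
contact_force: [-0.6, 0.1, -0.1]
gripper_width: 0.1
position: [618.1, 126.1, 129.2]
contact_force: [0.7, -0.2, 1.0]
position: [618.1, 126.1, 117.1]
contact_force: [-0.7, 0.1, 0.6]
position: [618.1, 126.1, 105.0]
contact_force: [-0.2, 0.3, 0.9]
```

```bash
python3 jog.py '[[[0,0,4],[0,0,0]],[[0,0,8],[0,0,0]],[[0,0,12],[0,0,0]]]'|grep -E 'pos|contact'; python3 jog.py '[[[0,0,3],[0,0,0]],[[0,0,6],[0,0,0]],[[0,0,8],[0,0,0]],[[0,0,8],[0,0,0]]]'|grep -E 'pos|contact'; for i in 1 2; do python3 jog.py '[[[0,0,1],[0,0,0]],[[0,0,2],[0,0,0]],[[0,0,2],[0,0,0]]]'|grep -E 'pos|contact'; done
```

```text
position: [618.1, 126.1, 92.9]
contact_force: [-1.0, 0.5, 0.2]
position: [618.1, 126.1, 85.2]
contact_force: [-0.4, 0.7, -1.0]
position: [618.1, 126.1, 83.3]
contact_force: [-0.4, 0.5, 0.3]
position: [618.2, 126.1, 82.1]
contact_force: [-0.9, 0.2, 4.1]
```

Can A stands on the floor of cell 4: contact at tip z 65, 4 N. Now can B.

```bash
python3 jog.py '[[[0,0,-10],[0,0,0]],[[0,0,-20],[0,0,0]],[[0,0,-40],[0,0,0]],[[0,0,-90],[0,0,0]],[[0,0,-90],[0,0,0]]]'|grep -E 'pos|contact'; python3 go.py 629.4 -295.9 150 -0.036
```

```text
position: [622.3, 127.2, 179.8]
contact_force: [0.1, 0.5, 0.4]
d [ 21.1 422.8  28.2] rot [-0.005 -0.015  0.002] t 28.1 q6 1.08
```

```bash
python3 jog.py '[[[3,45,0],[0,0,0]],[[6,90,0],[0,0,0]],[[9,135,0],[0,0,0]],[[12,180,0],[0,0,0]],[[15,225,0],[0,0,0]],[[18,270,0],[0,0,0]],[[20,315,0],[0,0,0]],[[23,360,0],[0,0,0]],[[26,400,0],[0,0,0]],[[26,421,15],[0,0,0]]]' 65|grep -E 'pos|contact|width'; python3 jog.py '[[[0,0,10],[0,0,0]],[[0,0,20],[0,0,0]],[[0,0,20],[0,0,0]],[[0,0,20],[0,0,0]]]'|grep -E 'pos|contact'; python3 go.py 629.4 -295.9 50 -0.036
```

```text
position: [630.3, -299.6, 159.3]
contact_force: [-0.0, 1.1, 0.2]
gripper_width: 65.1
position: [629.4, -294.4, 136.7]
contact_force: [0.4, -0.1, -0.0]
d [ 0.   1.5 86.7] rot [ 0.    -0.     0.002] t 29.5 q6 1.74
```

```bash
python3 jog.py '[[[0,1.5,25],[0,0,0]],[[0,1.5,50],[0,0,0]],[[0,1.5,75],[0,0,0]],[[0,1.5,87],[0,0,0]],[[0,1.5,87],[0,0,0]],[[0,1.5,87],[0,0,0]]]'|grep -E 'pos|contact'; python3 jog.py '[[[0,0,0],[0,0,0]],[[0,0,0],[0,0,0]],[[0,0,0],[0,0,0]],[[0,0,0],[0,0,0]],[[0,0,0],[0,0,0]],[[0,0,0],[0,0,0]]]' 25|tail -5; python3 jog.py '[[[0,0,-30],[0,0,0]],[[0,0,-70],[0,0,0]],[[0,0,-115],[0,0,0]],[[0,0,-125],[0,0,0]],[[0,0,-125],[0,0,0]]]'|grep -E 'pos|contact|width|grasp'; python3 go.py 616.3 76.1 160 -0.036
```

```text
position: [630.0, -297.0, 50.7]
contact_force: [-0.6, -0.7, 0.2]
position: [630.0, -297.3, 51.1]
ee_rot: [1.0, -0.018, 0.001, 0.001]
contact_force: [0.3, 1.3, 5.4]
gripper_width: 32.1
grasp_force: 60.0
position: [629.8, -297.3, 176.9]
contact_force: [-1.1, 0.4, -1.3]
gripper_width: 32.0
grasp_force: 59.7
d [ -27.  -372.7   16.5] rot [ 0.001 -0.005  0.   ] t 31.2 q6 1.74
```

```bash
python3 jog.py '[[[-3,-45,0],[0,0,0]],[[-6,-90,0],[0,0,0]],[[-9,-135,0],[0,0,0]],[[-12,-180,0],[0,0,0]],[[-15,-225,0],[0,0,0]],[[-18,-270,0],[0,0,0]],[[-22,-315,0],[0,0,0]],[[-26,-350,0],[0,0,0]],[[-27,-372,8],[0,0,0]],[[-27,-372,16],[0,0,0]]]'|grep -E 'pos|contact|width'; python3 jog.py '[[[0,0,0],[0,0,0]],[[0,0,0],[0,0,0]],[[0,0,0],[0,0,0]]]'|grep -E 'pos|grasp'; python3 go.py 616.6 76.1 142 -0.036
```

```text
position: [614.0, 78.2, 155.7]
contact_force: [-0.0, 0.5, -0.2]
gripper_width: 32.0
position: [615.3, 74.5, 158.0]
grasp_force: 59.8
d [ 1.3 -1.7 16. ] rot [ 0.     0.001 -0.001] t 32.5 q6 1.15
```

```bash
python3 jog.py '[[[1.3,-1.6,6],[0,0,0]],[[1.3,-1.6,12],[0,0,0]],[[1.3,-1.6,15],[0,0,0]],[[1.3,-1.6,15],[0,0,0]],[[1.3,-1.6,15],[0,0,0]]]'|grep -E 'pos|contact'; python3 go.py 616.6 76.1 142 -0.036; for i in 1 2; do python3 jog.py '[[[0,0,1],[0,0,0]],[[0,0,2],[0,0,0]]]'|grep -E 'pos|contact'; done
```

```text
position: [616.6, 77.2, 143.2]
contact_force: [0.5, 0.3, -0.8]
d [0.  1.1 1.2] rot [0. 0. 0.] t 33.0 q6 1.15
position: [616.8, 77.3, 141.5]
contact_force: [-0.6, 0.4, -0.3]
position: [616.8, 77.3, 139.6]
contact_force: [-0.6, 0.1, 0.8]
```

```bash
python3 jog.py '[[[0,1.1,0],[0,0,0]],[[0,1.1,2],[0,0,0]],[[0,1.1,4],[0,0,0]]]'|grep -E 'pos|contact'; for i in 1 2 3; do python3 jog.py '[[[0,0,2],[0,0,0]],[[0,0,4],[0,0,0]]]'|grep -E 'pos|contact'; done
```

```text
position: [617.2, 76.2, 135.9]
contact_force: [0.3, 0.2, 4.0]
position: [617.0, 76.1, 131.6]
contact_force: [0.4, 0.6, 3.3]
position: [616.5, 76.1, 126.9]
contact_force: [0.4, -0.4, 2.3]
position: [616.3, 76.0, 122.7]
contact_force: [0.8, -0.2, 0.5]
```

```bash
python3 jog.py '[[[0,0,3],[0,0,0]],[[0,0,6],[0,0,0]],[[0,0,9],[0,0,0]],[[0,0,11.5],[0,0,0]],[[0,0,11.5],[0,0,0]]]'|grep -E 'pos|contact'; python3 jog.py '[[[0,0,0],[0,0,0]],[[0,0,0],[0,0,0]],[[0,0,0],[0,0,0]]]' 60|grep -E 'pos|contact|width'; python3 jog.py '[[[0,0,-20],[0,0,0]],[[0,0,-45],[0,0,0]],[[0,0,-45],[0,0,0]]]'|grep -E 'pos|contact|width';  python3 jog.py '[[[0,0,0],[0,0,0]],[[0,0,0],[0,0,0]],[[0,0,0],[0,0,0]],[[0,0,0],[0,0,0]]]' 0|grep -E 'pos|contact|width'
```

```text
position: [616.0, 76.0, 110.9]
contact_force: [0.1, -0.0, -2.2]
position: [616.7, 76.2, 112.0]
contact_force: [0.0, 0.2, 0.5]
gripper_width: 60.0
position: [618.9, 76.7, 160.9]
contact_force: [0.8, -0.2, 0.7]
gripper_width: 59.9
position: [616.2, 76.0, 155.9]
contact_force: [-0.3, 0.5, 0.0]
gripper_width: 2.0
```

```bash
python3 jog.py '[[[0,0,6],[0,0,0]],[[0,0,12],[0,0,0]],[[0,0,15],[0,0,0]],[[0,0,15],[0,0,0]]]'|grep -E 'pos|contact|width'; for i in 1 2 3 ; do python3 jog.py '[[[0,0,3],[0,0,0]],[[0,0,6],[0,0,0]],[[0,0,9],[0,0,0]],[[0,0,12],[0,0,0]]]'|grep -E 'pos|contact'; done;  python3 jog.py '[[[0,0,4],[0,0,0]],[[0,0,8],[0,0,0]],[[0,0,12],[0,0,0]]]'|grep -E 'pos|contact'; python3 jog.py '[[[0,0,3],[0,0,0]],[[0,0,6],[0,0,0]],[[0,0,8],[0,0,0]],[[0,0,8],[0,0,0]]]'|grep -E 'pos|contact'; for i in 1 2; do python3 jog.py '[[[0,0,1],[0,0,0]],[[0,0,2],[0,0,0]],[[0,0,2],[0,0,0]]]'|grep -E 'pos|contact'; done
```

```text
position: [616.1, 76.0, 140.7]
contact_force: [0.1, -0.4, -0.6]
gripper_width: -0.2
position: [616.6, 76.1, 129.7]
contact_force: [1.0, 0.9, -0.5]
position: [616.6, 76.1, 117.6]
contact_force: [-0.0, -0.1, 0.5]
position: [616.6, 76.1, 105.6]
contact_force: [-0.4, -0.0, -0.6]
position: [616.6, 76.1, 93.4]
contact_force: [0.1, 0.3, 0.5]
position: [616.6, 76.1, 85.7]
contact_force: [-0.3, -0.3, -0.0]
position: [616.6, 76.2, 83.8]
contact_force: [-0.4, -0.2, 1.0]
position: [616.6, 76.1, 82.2]
contact_force: [-1.0, 0.2, 3.1]
```

Both cans now stop the fingers at floor height. I'll retreat and look.

```bash
python3 jog.py '[[[0,0,-10],[0,0,0]],[[0,0,-20],[0,0,0]],[[0,0,-40],[0,0,0]],[[0,0,-90],[0,0,0]],[[-50,0,-130],[0,0,0]],[[-100,0,-130],[0,0,0]],[[-150,0,-130],[0,0,0]],[[-150,0,-130],[0,0,0]]]'|grep -E 'clock|pos|contact'; python3 - <<'E'
from h import *
cv2.imwrite("pics/f.png",cv2.resize(imaging.get_image("scene"),None,fx=1.42,fy=1.42,interpolation=cv2.INTER_CUBIC))
E
```

```text
clock: 39.5
position: [462.1, 80.6, 212.9]
contact_force: [0.5, -0.4, 0.5]
```

View pics/f.png

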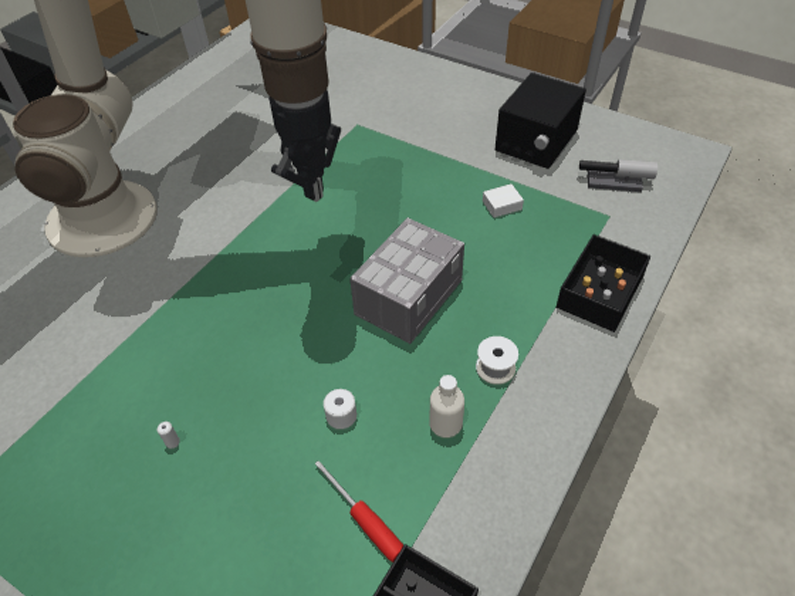

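The flaps are all shut, the caddy is unchanged at (408,280), both cans are off the bench and the bystanders have not moved.

```bash
python3 -c "
from bench import arm, imaging, telemetry
print(arm.job_done())"
```

```text
the job is handed in; nothing more can be done
None
```

Both cans stand on the floors of the two empty cells (can A in cell 4, can B in cell 3) and the job was handed in at about 39.5 s, but while I was feeling cell 3 a flap snagged the fingers and they pressed on the caddy with up to about 40 N (wrist reading) before I freed them.

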